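Set out the ink painter's desk

TASK

Set out the desk for painting: lay the brass paperweight lengthwise along the middle of the blank border strip at the far end of the sheet, stand the clay water pot upright in the middle of the cork coaster, set the large white dish on the desk midway on the straight line between the inkstone and the coaster, and stack the small white dish on top of it, lying flat in its well. Leave the brush pot and the ink bottle where they are, and let go of everything at the end.

Things in the scene. Friction and masses are not known exactly. Their poses are not given: they have to be found in the camera images.
- paperweight: Loose plain brass bar with a rectangular section, 120 mm long (its y axis), 24 mm wide (x), 18 mm high, about 0.4 kg. Origin: centre of its underside.
- water_pot: Loose open round terracotta water pot, empty, straight-sided, 54 mm outside diameter, 55 mm high, wall 4 mm, about 0.1 kg. Origin: centre of its underside, z up.
- large_dish: Loose white porcelain dish, a thick disc, 64 mm diameter, 22 mm high, straight-sided; in its top is a shallow round well 56 mm across and 3 mm deep (well floor 19 mm above its underside). About 0.12 kg. Origin: centre of its underside, z up.
- small_dish: Loose white porcelain dish, straight-sided round cup, 40 mm diameter, 28 mm high, its hollow 34 mm across; about 0.05 kg. Origin: centre of its underside, z up. It fits with 8 mm to spare all round in the well of the large dish.
- inkstone: Fixed black rectangular inkstone slab, 80 mm (x) by 110 mm (y), 22 mm high. Origin: centre of its underside. The coaster lies off one of its two 80 mm ends, straight along its y axis (either way), 240 to 260 mm away centre to centre.
- coaster: Fixed round cork coaster lying on the desk, 84 mm diameter, 4 mm thick. Origin: centre of its underside.
- sheet: Fixed sheet of off-white paper on a thin backing board lying on the desk, 200 mm (x) by 180 mm (y), 4 mm thick, with ink-wash strokes. Its x axis points to its far end, away from the robot. A thin black line across it marks off the blank border strip at the far end, 35 mm wide, running along y the full 180 mm. Origin: directly below the middle of this border strip, on the board's underside (desk level); the board reaches 17.5 mm beyond it in +x and 182.5 mm in -x.
- brush_pot: Bystander: loose round blue ceramic pot with brushes, 84 mm diameter, 110 mm high, 210 mm with the brushes. Origin: centre of its underside.
- ink_bottle: Bystander: loose black plastic bottle, 60 mm diameter, 130 mm high. Origin: centre of its underside.

How it is judged:
By the outcome, as a careful person would: the job done as asked, in the order asked, and still so for the second after the job is handed in, with the robot touching nothing.
It also fails if it takes over 107 s, if anything falls off the work surface, if the arm or the gripper's body presses on something with over 40 N, if the wrist force passes 120 N, or if a joint passes its speed limit or range.

ROBOT

A 6-joint arm with a two-finger parallel gripper is mounted at the origin on the work surface. World frame = base frame: x ahead of the robot, y to its left, z up, the work surface at z = 0. Lengths are in m, angles in rad, forces in N, time in s.
With the tool pointing down it reaches from about 0.25 to 0.775 m from the base axis. Payload 4 kg.
Tool frame: the origin (TCP) lies at the very end of the fingers, on their centre line; the grasp point (between the pads) lies 19 mm behind it; z points along the fingers, y is the direction in which the jaws open and shut (so a half turn about z gives the same grasp; the last joint's range is limited). The gripper opens to 94 mm and grips with 3 to 60 N. Pads are 16 mm wide; open, the fingers measure 119 mm over their backs; the gripper's body (75 mm by 177 mm) begins 78 mm behind the grasp point.
Start: joints at [1.175, 0.087, 1.371, -0, 1.684, -0.103], TCP at [0.159, 0.527, 0.206] pointing down, gripper open.
Joint ranges: [-3.1, 3.1], [-0.76, 2.03], [0.27, 2.55], [-1.08, 4.22], [0.17, 2.65], [-2.57, 2.57]. Speed limits (rad/s): [2.79, 2.79, 3.14, 3.14, 3.14, 3.14].

INTERFACE

Orientations are given as [roll, pitch, yaw] about the fixed x, y, z axes, in that order (R = Rz(yaw) Ry(pitch) Rx(roll)).
In Python, from bench import robot, snapshot, calibration gives the robot as it stands. The module is installed in compiled form; this text tells all that it offers.
- The arm moves only by the tool servo_tool, never from a script. Its argument "series" is text: rows parted by semicolons, each of 5 numbers parted by spaces: the closure, from -1 (fully open) to 1 (shut), then the shift along the tool's x, y, z in cm, then the turn about the tool's z in rad. A call has 1 to 20 rows; each row is the pose to reach, as a shift and turn from the pose commanded when the call began, along the tool's axes at that moment; what a row does not reach only later rows make up. A row lasts 1/12 s, in which the tool goes at most 41.7 mm and 7.16 degrees, less where a joint would pass 70% of its speed; a pose out of reach is approached as far as the arm can. A call with a gripper value outside its range is refused whole. The fingers move at their own pace and stop on an object; the grip force is fixed at half the most. Time passes only in rows, so rows that repeat a pose let the fingers close. It gives the time, the measured TCP pose, the force and the opening at its end, in the units of the state.
- robot.get_obs(): the state, without advancing time (a new reading comes with each control period).
- snapshot(name): name is "scene" or "top"; returns (picture, depth): 400x640x3 uint8, red, green, blue; 400x640 float32, m along the optical axis (not along the pixel's ray), 0 where there is no reading.
- calibration(name): a dict with "fx", "fy", "cx", "cy" (pixels), "rvec" (rotation vector, rad) and "tvec" (3), from world to camera coordinates, as OpenCV has them. Camera axes: x right, y down, z forward; pixel columns grow to the right and rows downward; lengths in m; the calibration is good to about 2 mm. A picture is of the moment at which its call begins. calibration takes no time and is no camera call.
- robot.close_job(): hands the job in, once; it reports no verdict.
The state is a dict: "time": time; "joint_positions": joint angles; "qvel": joint speeds; "joint_torque": joint torques, N m; "tool_pos": TCP position; "ee_rot": TCP orientation; "wrist_force": force on the tool from outside, world axes, zero at the start; "wrist_torque": the same for the moment, N m; "width": finger opening in m.
Only numpy, scipy, OpenCV 4.12 (cv2) and the standard library are available. Lean on these libraries where they do the work, as an engineer would, in place of code of your own. Each camera call takes 0.05 s, during which the arm holds its last target. There are 200 camera calls.

## Working session

There is one attempt and no reset: what is moved stays moved. The work goes in short steps, Python scripts to look and compute and a tool call to move; the robot and the scene stay as the last step left them, time stands still between calls to the robot, and variables do not carry over. Pictures are saved under pics/ and viewed, about 12 in all and at most 16, crops included, and the job is handed in when it is done.

Besides the shell and the picture viewer there is one more tool, called after "Emit:" as name(argument=value, ...), one argument or row to a line, values as JSON. servo_tool: Moves the arm, as the interface text tells. Its arguments: {"type":"object","properties":{"series":{"type":"string"}},"required":["series"]}

```bash
mkdir -p pics; cat > h.py <<'E'
import numpy as np, cv2
from bench import robot, snapshot, calibration
def cam(n):
    c=calibration(n); R=cv2.Rodrigues(np.array(c['rvec'],float))[0]; t=np.array(c['tvec'],float).ravel()
    return c,R,t
def cloud(n,d):
    c,R,t=cam(n); v,u=np.mgrid[0:d.shape[0],0:d.shape[1]]
    P=np.stack([(u-c['cx'])/c['fx']*d,(v-c['cy'])/c['fy']*d,d],-1)
    W=(P-t)@R; W[d<=0]=np.nan; return W
def snap(n,f):
    p,d=snapshot(n); cv2.imwrite(f'pics/{f}.png',cv2.cvtColor(p,cv2.COLOR_RGB2BGR)); np.savez(f'{f}.npz',p=p,d=d,W=cloud(n,d)); return p,d
def st():
    o=robot.get_obs(); print({k:np.round(o[k],4).tolist() for k in('time','tool_pos','ee_rot','joint_positions','wrist_force','width')})
E
python3 - <<'E'
from h import *
for n in('scene','top'):
    snap(n,n+'0'); c,R,t=cam(n); print(n,c['fx'],c['cx'],c['cy'],-R.T@t,R[2])
st()
E
```

```text
scene 493.9631876394485 319.7983697825213 198.48350767972275 [1.41729016 0.17416143 0.92440316] [-0.66950951 -0.14833276 -0.72784229]
top 498.3157162075712 322.62805980525724 204.15678060481972 [ 0.50611807 -0.01151671  1.1387004 ] [ 0.06620049  0.01412713 -0.99770633]
{'time': 0.1, 'tool_pos': [0.1586, 0.5261, 0.2044], 'ee_rot': [-3.1396, -0.0002, 2.8488], 'joint_positions': [1.1749, 0.0879, 1.3721, -0.0, 1.6836, -0.1031], 'wrist_force': [-0.041, 0.5778, 1.0355], 'width': 0.094}
```

View pics/top0.png

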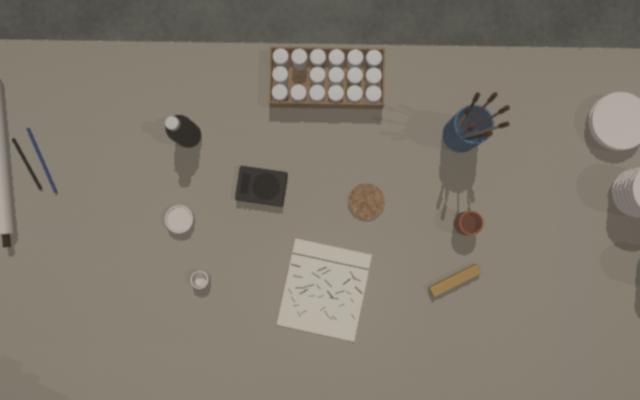

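View pics/scene0.png

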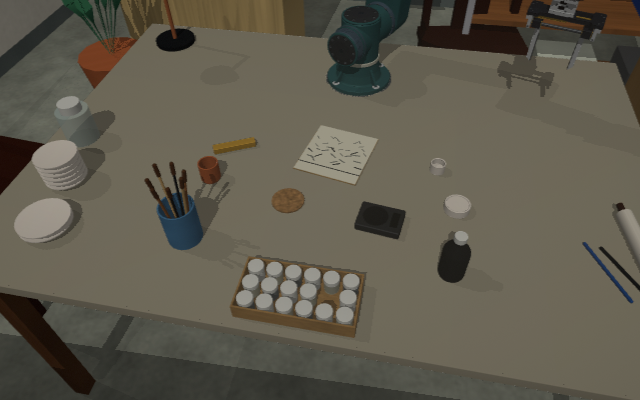

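The top view (up is +x, left is +y) shows:
- bar (455,281)
- water pot (470,223)
- coaster (367,202)
- inkstone (262,187)
- large dish (179,219)
- small dish (200,281)
- sheet strip around (330,254)
- brush pot (468,130)
- ink bottle (183,131)

The scene view agrees with this.

```bash
python3 - <<'E'
from h import *
boxes={'top':dict(bar=(425,260,487,302),pot=(452,205,488,240),big=(160,200,198,238),small=(186,266,214,294),ink=(230,162,294,212),coaster=(343,180,390,224),sheet=(272,235,378,345)),
'scene':dict(bar=(205,132,262,158),pot=(192,152,226,188),big=(438,190,476,222),small=(425,154,450,178),ink=(350,198,410,240),coaster=(266,184,310,216),sheet=(288,122,382,186))}
for n in boxes:
    z=np.load(n+'0.npz'); W=z['W']; p=z['p'].astype(int)
    for k,(a,b,c,d) in boxes[n].items():
        w=W[b:d,a:c].reshape(-1,3); col=p[b:d,a:c].reshape(-1,3)
        desk=np.nanpercentile(w[:,2],8); h=w[:,2]
        if k=='coaster': m=(col[:,0]-col[:,2]>25)
        elif k=='sheet': m=(col.min(1)>125)
        else:
            m=h>{'bar':.01,'pot':.045,'big':.012,'small':.018,'ink':.013}[k]
        q=w[m&np.isfinite(h)]
        r=cv2.minAreaRect(q[:,:2].astype(np.float32)); cc,rad=cv2.minEnclosingCircle(q[:,:2].astype(np.float32))
        print(n,k,len(q),'desk %.4f top %.4f max %.4f'%(desk,np.median(q[:,2]),q[:,2].max()),'rect',np.round(r[0],4),np.round(r[1],4),round(r[2],1),'circ',np.round(cc,4),round(rad,4),'box',np.round(cv2.boxPoints(r),3).tolist() if k in('bar','ink','sheet') else '')
E
```

```text
top bar 610 desk -0.0025 top 0.0178 max 0.0242 rect [ 0.4166 -0.2931] [0.0239 0.1197] 27.5 circ [ 0.416  -0.2937] 0.0604 box [[0.3779999911785126, -0.2460000067949295], [0.4339999854564667, -0.35199999809265137], [0.45500001311302185, -0.3409999907016754], [0.4000000059604645, -0.23499999940395355]]
top pot 187 desk -0.0021 top 0.0538 max 0.0595 rect [ 0.544  -0.3178] [0.0527 0.0532] 73.3 circ [ 0.5441 -0.3178] 0.0274 box 
top big 647 desk -0.0020 top 0.0194 max 0.0296 rect [0.54   0.3284] [0.0628 0.0627] 83.6 circ [0.5401 0.328 ] 0.0323 box 
top small 106 desk -0.0023 top 0.0270 max 0.0336 rect [0.407  0.2741] [0.0377 0.0384] 0.6 circ [0.4067 0.2746] 0.0199 box 
top ink 1704 desk -0.0021 top 0.0221 max 0.0303 rect [0.6194 0.1458] [0.1104 0.0804] 83.0 circ [0.6195 0.1452] 0.0655 box [[0.5730000138282776, 0.09600000083446503], [0.652999997138977, 0.0860000029206276], [0.6660000085830688, 0.19599999487400055], [0.5860000252723694, 0.20499999821186066]]
top coaster 1137 desk -0.0020 top 0.0038 max 0.0109 rect [ 0.5907 -0.0944] [0.0865 0.086 ] 38.5 circ [ 0.5908 -0.095 ] 0.0443 box 
top 
[... 1014 characters left out ...]
 0.0218 max 0.0274 rect [0.6201 0.1449] [0.1108 0.0839] 84.2 circ [0.6207 0.1453] 0.0662 box [[0.5730000138282776, 0.09399999678134918], [0.656000018119812, 0.0860000029206276], [0.6669999957084656, 0.19599999487400055], [0.5839999914169312, 0.20399999618530273]]
scene coaster 679 desk -0.0021 top 0.0034 max 0.0098 rect [ 0.5882 -0.0944] [0.0896 0.0854] 15.8 circ [ 0.587  -0.0959] 0.0467 box 
scene sheet 2416 desk -0.0019 top 0.0040 max 0.0104 rect [ 0.3876 -0.0029] [0.1771 0.1987] 79.6 circ [ 0.3874 -0.0041] 0.1289 box [[0.27399998903274536, -0.07199999690055847], [0.4690000116825104, -0.1080000028014183], [0.5009999871253967, 0.06599999964237213], [0.3059999942779541, 0.10199999809265137]]
```

```bash
cat > go.py <<'E'
import sys
from h import *
st(); o=robot.get_obs(); p=o['tool_pos']; y0=o['ee_rot'][2]
for a in sys.argv[1:]:
    x,y,z,yaw=map(float,a.split(',')); yaw=np.radians(yaw); d=np.array([x-p[0],y-p[1]])
    t=-(yaw-y0); t=(t+np.pi)%(2*np.pi)-np.pi
    print('shift cm %.2f %.2f %.2f turn %.3f'%(100*d@[np.cos(y0),np.sin(y0)],100*d@[np.sin(y0),-np.cos(y0)],-100*(z-p[2]),t),'j6~%.0f'%(np.degrees(np.arctan2(y,x))+90-np.degrees(yaw)))
E
python3 go.py .4166,-.2935,.12,117.5
```

```text
{'time': 0.1, 'tool_pos': [0.1586, 0.5261, 0.2044], 'ee_rot': [-3.1396, -0.0002, 2.8488], 'joint_positions': [1.1749, 0.0879, 1.3721, -0.0, 1.6836, -0.1031], 'wrist_force': [-0.041, 0.5778, 1.0355], 'width': 0.094}
shift cm -48.36 -71.03 8.44 turn 0.798 j6~-63
```

Emit:
servo_tool(
  series="-1 -1 -1.5 0.2 0; -1 -3 -4.4 0.5 0; -1 -48.4 -71 8.4 0.8; -1 -48.4 -71 8.4 0.8; -1 -48.4 -71 8.4 0.8; -1 -48.4 -71 8.4 0.8; -1 -48.4 -71 8.4 0.8; -1 -48.4 -71 8.4 0.8; -1 -48.4 -71 8.4 0.8; -1 -48.4 -71 8.4 0.8; -1 -48.4 -71 8.4 0.8; -1 -48.4 -71 8.4 0.8; -1 -48.4 -71 8.4 0.8; -1 -48.4 -71 8.4 0.8; -1 -48.4 -71 8.4 0.8; -1 -48.4 -71 8.4 0.8; -1 -48.4 -71 8.4 0.8; -1 -48.4 -71 8.4 0.8; -1 -48.4 -71 8.4 0.8; -1 -48.4 -71 8.4 0.8",
)

```text
time: 1.77
tool_pos: [0.3991, -0.2381, 0.1266]
ee_rot: [-3.142, -0.001, 2.048]
wrist_force: [0.4, 0.7, 0.3]
width: 0.0938
```

```bash
python3 go.py .4166,-.2935,.12,117.5
```

```text
{'time': 1.7667, 'tool_pos': [0.3991, -0.2381, 0.1266], 'ee_rot': [-3.1416, -0.0008, 2.0477], 'joint_positions': [-0.6603, -0.0741, 1.6901, 0.0003, 1.5263, -1.1373], 'wrist_force': [0.4247, 0.7358, 0.3469], 'width': 0.0938}
shift cm -5.72 -0.98 0.66 turn -0.003 j6~-63
```

Emit:
servo_tool(
  series="-1 -3 -0.5 0.4 0; -1 -3 -0.5 0.4 0; -1 -3 -0.5 0.4 0; -1 -3 -0.5 0.4 0",
)

```text
time: 2.1
tool_pos: [0.4082, -0.2641, 0.1227]
ee_rot: [-3.141, -0.002, 2.049]
wrist_force: [-0.2, -0.1, -1.0]
width: 0.0937
```

```bash
python3 go.py .4166,-.2935,.06,117.5 .4166,-.2935,.0045,117.5
```

```text
{'time': 2.1, 'tool_pos': [0.4082, -0.2641, 0.1227], 'ee_rot': [-3.1413, -0.002, 2.0487], 'joint_positions': [-0.6914, -0.0221, 1.6482, 0.0005, 1.5175, -1.1694], 'wrist_force': [-0.2408, -0.1066, -1.0028], 'width': 0.0937}
shift cm -3.00 -0.60 6.27 turn -0.002 j6~-63
shift cm -3.00 -0.60 11.82 turn -0.002 j6~-63
```

Emit:
servo_tool(
  series="-1 -3 -0.6 3 0; -1 -3 -0.6 6 0; -1 -3 -0.6 8 0; -1 -3 -0.6 8.3 0; -1 -3 -0.6 8.3 0; -1 -3 -0.6 8.3 0",
)

```text
time: 2.6
tool_pos: [0.4178, -0.2939, 0.0419]
ee_rot: [3.141, 0.002, 2.05]
wrist_force: [0.4, 0.0, 0.3]
width: 0.0937
```

```bash
python3 go.py .4166,-.2935,.0045,117.5; python3 - <<'E'
from h import *
snap('top','top1')
E
```

```text
{'time': 2.6, 'tool_pos': [0.4178, -0.2939, 0.0419], 'ee_rot': [3.1406, 0.0019, 2.0502], 'joint_positions': [-0.7241, 0.0916, 1.6989, 0.0002, 1.3489, -1.2036], 'wrist_force': [0.4327, 0.0022, 0.2519], 'width': 0.0937}
shift cm 0.09 -0.09 3.74 turn -0.001 j6~-63
```

Emit:
servo_tool(
  series="-1 0 0 1.5 0; -1 0 0 3 0; -1 0 0 3.5 0; -1 0 0 3.7 0; -1 0 0 3.7 0; -1 0 0 3.7 0",
)

```text
time: 3.15
tool_pos: [0.4179, -0.2949, 0.0046]
ee_rot: [3.141, 0.002, 2.049]
wrist_force: [0.8, -0.9, 0.1]
width: 0.0937
```

Emit:
servo_tool(
  series="1 0 0 0 0; 1 0 0 0 0; 1 0 0 0 0; 1 0 0 0 0; 1 0 0 0 0; 1 0 0 0 0; 1 0 0 0 0; 1 0 0 0 0; 1 0 0 0 0; 1 0 0 0 0",
)

```text
time: 3.98
tool_pos: [0.4171, -0.2943, 0.0032]
ee_rot: [3.142, -0.0, 2.049]
wrist_force: [-1.3, 0.2, 0.4]
width: 0.0303
```

Emit:
servo_tool(
  series="1 0 0 0 0; 1 0 0 0 0; 1 0 0 0 0; 1 0 0 0 0; 1 0 0 0 0; 1 0 0 -0.3 0; 1 0 0 -1 0; 1 0 0 -2 0; 1 0 0 -4 0; 1 0 0 -6 0; 1 0 0 -6 0; 1 0 0 -6 0",
)

```text
time: 4.98
tool_pos: [0.4182, -0.2952, 0.065]
ee_rot: [3.14, 0.004, 2.049]
wrist_force: [-0.4, 1.0, -3.3]
width: 0.024
```

```bash
python3 go.py .470,-.0188,.06,79
```

```text
{'time': 4.9833, 'tool_pos': [0.4182, -0.2952, 0.065], 'ee_rot': [3.1398, 0.0037, 2.0488], 'joint_positions': [-0.7255, 0.0717, 1.6712, 0.0003, 1.3946, -1.2036], 'wrist_force': [-0.3793, 0.9625, -3.3486], 'width': 0.024}
shift cm 22.16 17.31 0.50 turn 0.670 j6~9
```

Emit:
servo_tool(
  series="1 0.5 0.4 0 0; 1 1.6 1.2 0 0.05; 1 3.2 2.5 0 0.1; 1 5 3.9 0 0.16; 1 7 5.5 0 0.22; 1 9 7 0 0.28; 1 11 8.6 0 0.34; 1 13 10.2 0 0.4; 1 15 11.7 0 0.46; 1 17 13.3 0 0.52; 1 18.8 14.7 0 0.57; 1 20.3 15.8 0 0.62; 1 21.4 16.7 0 0.65; 1 22 17.2 0 0.67; 1 22.2 17.3 0 0.67; 1 22.2 17.3 0 0.67; 1 22.2 17.3 0 0.67; 1 22.2 17.3 0 0.67",
)

```text
time: 6.48
tool_pos: [0.4681, -0.0181, 0.0628]
ee_rot: [-3.141, 0.0, 1.378]
wrist_force: [0.7, -0.3, -3.2]
width: 0.0237
```

```bash
python3 go.py .470,-.0188,.012,79;  python3 - <<'E'
from h import *
snap('scene','scene1'); p=cv2.imread('pics/scene1.png'); cv2.imwrite('pics/c1.png',cv2.resize(p[80:240,220:450],None,fx=3,fy=3))
E
```

```text
{'time': 6.4833, 'tool_pos': [0.4681, -0.0181, 0.0628], 'ee_rot': [-3.1405, 0.0002, 1.3784], 'joint_positions': [-0.1596, -0.0188, 1.7687, -0.0002, 1.3927, 0.0328], 'wrist_force': [0.7442, -0.3184, -3.1921], 'width': 0.0237}
shift cm -0.03 0.20 5.08 turn -0.000 j6~9
```

View pics/c1.png

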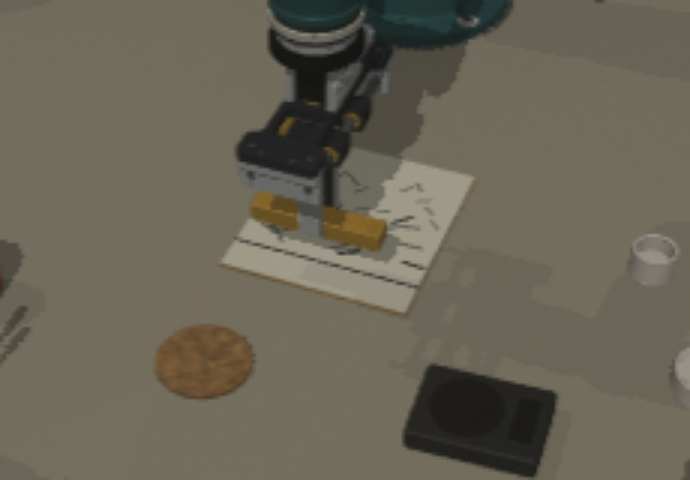

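The crop shows the bar held level, from (258,208) to (383,235), parallel to the strip's line. The strip is about 5 cm below and ahead of it in the picture. Lowering now.

Emit:
servo_tool(
  series="1 0 0.1 1.5 0; 1 0 0.15 3 0; 1 0 0.15 4 0; 1 0 0.15 4.6 0; 1 0 0.15 5 0; 1 0 0.15 5.2 0; 1 0 0.15 5.3 0; 1 0 0.15 5.4 0; 1 0 0.15 5.4 0; 1 0 0.15 5.4 0",
)

```text
time: 7.37
tool_pos: [0.4705, -0.018, 0.0098]
ee_rot: [3.141, -0.0, 1.379]
wrist_force: [0.8, 0.5, -4.0]
width: 0.0236
```

```bash
python3 go.py .4695,-.0188,.0075,79
```

```text
{'time': 7.3667, 'tool_pos': [0.4705, -0.018, 0.0098], 'ee_rot': [3.1406, -0.0001, 1.3789], 'joint_positions': [-0.1588, 0.0394, 1.8244, 0.0001, 1.2767, 0.0331], 'wrist_force': [0.83, 0.5382, -4.0213], 'width': 0.0236}
shift cm -0.10 -0.09 0.23 turn 0.000 j6~9
```

Emit:
servo_tool(
  series="1 0 0 0.1 0; 1 0 0 0.2 0; 1 0 0 0.25 0; 1 0 0 0.25 0; 1 0 0 0.25 0",
)

```text
time: 7.78
tool_pos: [0.4703, -0.0179, 0.0072]
ee_rot: [3.141, -0.0, 1.379]
wrist_force: [-0.0, -0.4, 0.8]
width: 0.0233
```

```bash
python3 go.py .4695,-.0188,.0075,79;  python3 - <<'E'
from h import *
for n in('scene','top'):
    snap(n,n+'2'); 
    z=np.load(n+'2.npz'); p=z['p'].astype(int); W=z['W']
    m=(p[...,0]-p[...,2]>45)&(abs(W[...,0]-.47)<.1)&(abs(W[...,1]+.02)<.12)&(W[...,2]>.015)&(W[...,2]<.03)&(W[...,0]<.52); q=W[m]
    r=cv2.minAreaRect(q[:,:2].astype(np.float32)); print(n,len(q),r,np.median(q[:,2]))
E
```

```text
{'time': 7.7833, 'tool_pos': [0.4703, -0.0179, 0.0072], 'ee_rot': [3.1412, -0.0001, 1.3788], 'joint_positions': [-0.1588, 0.0424, 1.8271, 0.0001, 1.2717, 0.0332], 'wrist_force': [-0.0407, -0.3668, 0.8018], 'width': 0.0233}
shift cm -0.10 -0.06 -0.03 turn -0.000 j6~9
scene 238 ((0.47085145115852356, -0.017260700464248657), (0.12019267678260803, 0.029691968113183975), 79.00904083251953) 0.02113870204433105
top 0 ((0.0, 0.0), (0.0, 0.0), 0.0) nan
  return _methods._mean(a, axis=axis, dtype=dtype,
  ret = ret.dtype.type(ret / rcount)
```

Emit:
servo_tool(
  series="-1 0 0 0 0; -1 0 0 0 0; -1 0 0 0 0; -1 0 0 0 0; -1 0 0 0 0; -1 0 0 0 0; -1 0 0 -0.5 0; -1 0 0 -2 0; -1 0 0 -5 0; -1 0 0 -8 0; -1 0 0 -11 0; -1 0 0 -11 0",
)

```text
time: 8.88
tool_pos: [0.4743, -0.0186, 0.1243]
ee_rot: [3.128, -0.001, 1.379]
wrist_force: [0.5, -0.1, -0.1]
width: 0.0939
```

```bash
python3 go.py .5443,-.3183,.12,90
```

```text
{'time': 8.8833, 'tool_pos': [0.4743, -0.0186, 0.1243], 'ee_rot': [3.1282, -0.0006, 1.3788], 'joint_positions': [-0.1588, -0.0612, 1.6826, 0.0002, 1.5068, 0.0332], 'wrist_force': [0.4679, -0.0786, -0.0763], 'width': 0.0939}
shift cm -28.09 12.59 0.43 turn -0.192 j6~-30
```

Emit:
servo_tool(
  series="-1 -1 0.4 0 0; -1 -3.5 1.6 0 0.1; -1 -7 3.1 0 0.2; -1 -10.5 4.7 0 0.3; -1 -14 6.3 0 0.4; -1 -17.5 7.8 0 0.5; -1 -21 9.4 0 0.6; -1 -24 10.8 0 0.7; -1 -26.5 11.9 0 0.8; -1 -27.7 12.4 0 0.9; -1 -28.1 12.6 0 1; -1 -28.1 12.6 0 1.03; -1 -28.1 12.6 0 1.03; -1 -28.1 12.6 0 1.03",
)

```text
time: 10.05
tool_pos: [0.5391, -0.318, 0.1148]
ee_rot: [-3.139, 0.002, 0.349]
wrist_force: [-0.0, 1.0, 0.1]
width: 0.094
```

```bash
python3 go.py .5443,-.3183,.022,20;  python3 - <<'E'
from h import *
snap('top','top3'); z=np.load('top3.npz'); p=z['p'].astype(int); W=z['W']
m=(p[...,0]-p[...,2]>30)&(abs(W[...,0]-.47)<.04)&(abs(W[...,1]+.02)<.08)&(W[...,2]>.014)&(W[...,2]<.03); q=W[m]
print(len(q),cv2.minAreaRect(q[:,:2].astype(np.float32)),np.median(q[:,2]))
im=cv2.imread('pics/top3.png'); cv2.imwrite('pics/c3.png',cv2.resize(im[80:330,270:530],None,fx=2.4,fy=2.4))
E
```

```text
{'time': 10.05, 'tool_pos': [0.5391, -0.318, 0.1148], 'ee_rot': [-3.1389, 0.002, 0.3492], 'joint_positions': [-0.6235, 0.29, 1.3144, -0.0001, 1.5406, 0.5982], 'wrist_force': [-0.036, 0.9741, 0.1276], 'width': 0.094}
shift cm 0.48 0.20 9.28 turn 0.000 j6~40
574 ((0.4699588716030121, -0.016877349466085434), (0.11948791146278381, 0.023875011131167412), 79.1330795288086) 0.022090738465094677
```

View pics/c3.png

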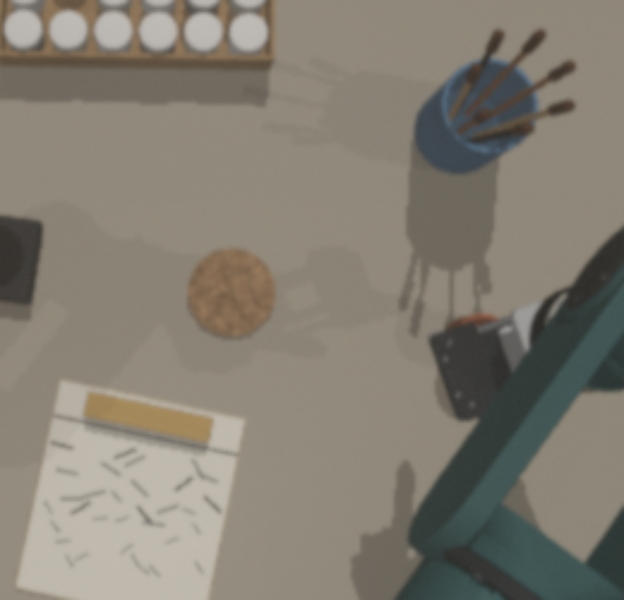

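The crop shows the bar in the strip, between the board edge (60,380)-(245,420) and the line (55,415)-(240,455). The gripper is above the pot, with the brush pot well clear. Next I check the bar's centring against the line and edge numerically.

```bash
python3 - <<'E'
from h import *
z=np.load('top3.npz'); g=z['p'].astype(np.float32).mean(2); c,R,t=cam('top')
K=np.array([[c['fx'],0,c['cx']],[0,c['fy'],c['cy']],[0,0,1]])
a=np.radians(-11); ex=np.array([np.cos(a),np.sin(a)]); ey=np.array([-ex[1],ex[0]]); o=np.array([.4695,-.0188])
s=np.arange(-.035,.035,.0005)
prof=[]
for v in list(np.arange(-.085,-.07,.002))+list(np.arange(.072,.086,.002)):
    P=np.array([[*(o+u*ex+v*ey),.004] for u in s]); uv=cv2.projectPoints(P,R,t,K,None)[0].reshape(-1,2).astype(np.float32)
    q=cv2.remap(g,uv[:,0],uv[:,1],cv2.INTER_LINEAR).ravel(); prof.append(q)
    i=slice(15,70); print('v %.3f line %.4f edge %.4f'%(v,s[i][np.argmin(q[i])],s[80:][np.argmin(np.diff(q[79:]))]))
# lateral edges of strip at u=0
v=np.arange(-.11,.11,.0005);P=np.array([[*(o+w*ey),.004] for w in v]); uv=cv2.projectPoints(P,R,t,K,None)[0].reshape(-1,2).astype(np.float32)
q=cv2.remap(g,uv[:,0],uv[:,1],cv2.INTER_LINEAR).ravel();d=np.diff(q);print('lat',v[:60][np.argmax(d[:60])],v[-61:][np.argmin(d[-60:])])
E
```

```text
v -0.085 line -0.0170 edge 0.0165
v -0.083 line -0.0175 edge 0.0175
v -0.081 line -0.0160 edge 0.0185
v -0.079 line -0.0160 edge 0.0170
v -0.077 line -0.0165 edge 0.0165
v -0.075 line -0.0170 edge 0.0175
v -0.073 line -0.0175 edge 0.0180
v -0.071 line -0.0175 edge 0.0175
v 0.072 line -0.0165 edge 0.0170
v 0.074 line -0.0170 edge 0.0175
v 0.076 line -0.0170 edge 0.0170
v 0.078 line -0.0175 edge 0.0175
v 0.080 line -0.0175 edge 0.0180
v 0.082 line -0.0165 edge 0.0175
v 0.084 line -0.0170 edge 0.0170
lat -0.08849999999999998 0.08900000000000018
```

Emit:
servo_tool(
  series="-1 0.5 0.2 1 0; -1 0.5 0.2 2 0; -1 0.5 0.2 2 0; -1 0.5 0.2 2 0",
)

```text
time: 10.43
tool_pos: [0.5448, -0.3171, 0.0948]
ee_rot: [-3.139, 0.002, 0.35]
wrist_force: [-0.3, 0.1, 0.3]
width: 0.094
```

```bash
python3 go.py .5445,-.3183,.022,20
```

```text
{'time': 10.4333, 'tool_pos': [0.5448, -0.3171, 0.0948], 'ee_rot': [-3.1387, 0.002, 0.3496], 'joint_positions': [-0.617, 0.3107, 1.3286, 0.0, 1.5059, 0.6042], 'wrist_force': [-0.2985, 0.1409, 0.348], 'width': 0.094}
shift cm -0.07 0.11 7.28 turn 0.001 j6~40
```

Bar is centred within 2 mm. Now the pot.

Emit:
servo_tool(
  series="-1 0 0.1 2.5 0; -1 0 0.1 5 0; -1 0 0.1 6.5 0; -1 0 0.1 7.1 0; -1 0 0.1 7.1 0; 1 0 0.1 7.1 0; 1 0 0.1 7.1 0; 1 0 0.1 7.1 0; 1 0 0.1 7.1 0; 1 0 0.1 7.1 0; 1 0 0.1 7.1 0; 1 0 0.1 7.1 0; 1 0 0.1 7.1 0; 1 0 0.1 7.1 0; 1 0 0.1 7.1 0",
)

```text
time: 11.68
tool_pos: [0.5461, -0.3191, 0.0263]
ee_rot: [3.141, -0.0, 0.349]
wrist_force: [-0.7, 0.8, 2.7]
width: 0.0543
```

Emit:
servo_tool(
  series="1 0 0 -0.3 0; 1 0 0 -1 0; 1 0 0 -2.5 0; 1 0 0 -5 0; 1 0 0 -7 0; 1 0 0 -7 0; 1 0 0 -7 0",
)

```text
time: 12.27
tool_pos: [0.5467, -0.3195, 0.0972]
ee_rot: [3.139, -0.002, 0.349]
wrist_force: [0.5, 0.5, -1.5]
width: 0.0545
```

```bash
python3 go.py .590,-.0947,.09,20
```

```text
{'time': 12.2667, 'tool_pos': [0.5467, -0.3195, 0.0972], 'ee_rot': [3.139, -0.0019, 0.3487], 'joint_positions': [-0.6185, 0.3104, 1.3241, 0.0001, 1.5039, 0.6036], 'wrist_force': [0.4766, 0.4512, -1.4868], 'width': 0.0545}
shift cm 11.75 -19.64 0.72 turn -0.000 j6~61
```

Emit:
servo_tool(
  series="1 0.4 -0.7 0 0; 1 1.2 -2 0 0; 1 2.4 -4 0 0; 1 3.8 -6.3 0 0; 1 5.2 -8.7 0 0; 1 6.6 -11 0 0; 1 8 -13.4 0 0; 1 9.3 -15.6 0 0; 1 10.4 -17.4 0 0; 1 11.2 -18.7 0 0; 1 11.6 -19.4 0 0; 1 11.8 -19.6 0 0; 1 11.8 -19.6 0 0; 1 11.8 -19.6 0 0; 1 11.8 -19.6 0 0",
)

```text
time: 13.52
tool_pos: [0.5895, -0.0953, 0.0955]
ee_rot: [-3.142, 0.001, 0.348]
wrist_force: [0.6, -0.9, -1.3]
width: 0.0539
```

```bash
python3 go.py .590,-.0947,.031,20;  python3 - <<'E'
from h import *
for n in('scene','top'):
    snap(n,n+'4'); z=np.load(n+'4.npz'); p=z['p'].astype(int); W=z['W']
    m=(p[...,0]-p[...,2]>35)&(p[...,0]>1.4*p[...,1])&(abs(W[...,0]-.59)<.06)&(abs(W[...,1]+.095)<.06)&(W[...,2]>.02); q=W[m]
    print(n,len(q),np.percentile(q[:,2],[1,50,99]))
    h=q[q[:,2]>np.percentile(q[:,2],99)-.012]; print(len(h),cv2.minEnclosingCircle(h[:,:2].astype(np.float32)))
im=cv2.imread('pics/scene4.png'); cv2.imwrite('pics/c4.png',cv2.resize(im[100:260,200:400],None,fx=3,fy=3))
E
```

```text
{'time': 13.5167, 'tool_pos': [0.5895, -0.0953, 0.0955], 'ee_rot': [-3.1415, 0.0006, 0.3476], 'joint_positions': [-0.255, 0.2366, 1.4195, -0.0003, 1.4859, 0.9682], 'wrist_force': [0.592, -0.8506, -1.257], 'width': 0.0539}
shift cm 0.07 -0.04 6.45 turn -0.001 j6~61
scene 575 [0.07242618 0.10561305 0.12604292]
177 ((0.588618278503418, -0.09582888334989548), 0.02833249792456627)Traceback (most recent call last):
  File "<stdin>", line 5, in <module>
    return _quantile_unchecked(
        a, q, axis, out, overwrite_input, method, keepdims, weights)
    return _ureduce(a,
                    func=_quantile_ureduce_func,
    ...<5 lines>...
                    overwrite_input=overwrite_input,
                    method=method)
    r = func(a, **kwargs)
    result = _quantile(arr,
                       quantiles=q,
    ...<2 lines>...
                       out=out,
                       weights=wgt)
    slices_having_nans = np.isnan(arr[-1, ...])
                                  ~~~^^^^^^^^^
IndexError: index -1 is out of bounds for axis 0 with size 0
```

Emit:
servo_tool(
  series="1 0.1 0 1.5 0; 1 0.15 -0.05 3 0; 1 0.15 -0.05 4.5 0; 1 0.15 -0.05 5.4 0; 1 0.15 -0.05 5.9 0; 1 0.15 -0.05 6.2 0; 1 0.15 -0.05 6.3 0; 1 0.15 -0.05 6.4 0; 1 0.15 -0.05 6.4 0; 1 0.15 -0.05 6.4 0",
)

```text
time: 14.45
tool_pos: [0.5916, -0.0935, 0.0326]
ee_rot: [3.141, -0.001, 0.349]
wrist_force: [0.1, 0.5, -1.3]
width: 0.0541
```

Emit:
servo_tool(
  series="1 0 0 0.1 0; 1 0 0 0.2 0; 1 0 0 0.2 0; 1 0 0 0.2 0",
)

```text
time: 14.78
tool_pos: [0.5915, -0.0935, 0.0303]
ee_rot: [3.141, -0.001, 0.349]
wrist_force: [0.0, -0.3, 0.3]
width: 0.0541
```

```bash
python3 - <<'E'
from h import *
st()
n='scene'
snap(n,n+'5'); z=np.load(n+'5.npz'); p=z['p'].astype(int); W=z['W']
m=(p[...,0]-p[...,2]>35)&(p[...,0]>1.4*p[...,1])&(abs(W[...,0]-.59)<.06)&(abs(W[...,1]+.095)<.06)&(W[...,2]>.01); q=W[m]
print(n,len(q),np.percentile(q[:,2],[1,50,99]))
h=q[q[:,2]>np.percentile(q[:,2],99)-.012]; print(len(h),cv2.minEnclosingCircle(h[:,:2].astype(np.float32)))
im=cv2.imread('pics/scene5.png'); cv2.imwrite('pics/c5.png',cv2.resize(im[100:260,200:400],None,fx=3,fy=3))
E
```

```text
{'time': 14.7833, 'tool_pos': [0.5915, -0.0935, 0.0303], 'ee_rot': [3.1411, -0.001, 0.3488], 'joint_positions': [-0.2515, 0.2883, 1.4913, 0.0001, 1.3608, 0.9704], 'wrist_force': [0.0352, -0.3296, 0.2687], 'width': 0.0541}
scene 526 [0.01114833 0.04042036 0.06083191]
175 ((0.5889556407928467, -0.09195379167795181), 0.02909422293305397)
```

View pics/c5.png

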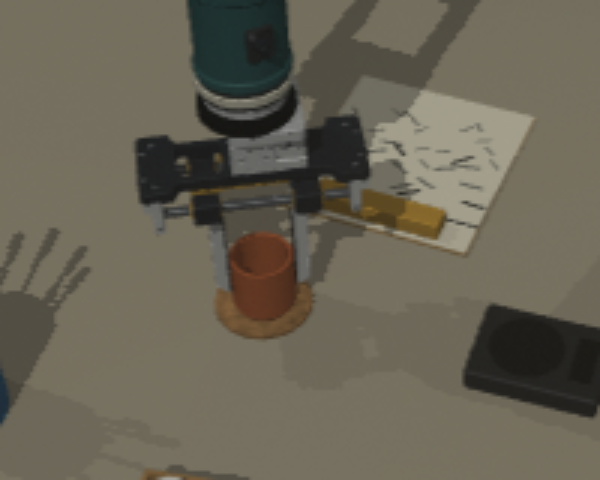

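The crop shows the pot upright on the coaster, with its base at about (265,300) and the coaster at about (264,305). Releasing and going up.

Emit:
servo_tool(
  series="1 0 0 0.05 0; -1 0 0 0.05 0; -1 0 0 0.05 0; -1 0 0 0.05 0; -1 0 0 0.05 0; -1 0 0 0.05 0; -1 0 0 0.05 0; -1 0 0 -0.5 0; -1 0 0 -2.5 0; -1 0 0 -5.5 0; -1 0 0 -9 0; -1 0 0 -12 0; -1 0 0 -12 0; -1 0 0 -12 0",
)

```text
time: 16.0
tool_pos: [0.5927, -0.0938, 0.1534]
ee_rot: [3.138, -0.005, 0.349]
wrist_force: [0.6, 0.6, 0.2]
width: 0.094
```

```bash
python3 go.py .5405,.3275,.13,83
```

```text
{'time': 16.0, 'tool_pos': [0.5927, -0.0938, 0.1534], 'ee_rot': [3.138, -0.0055, 0.3488], 'joint_positions': [-0.2515, 0.2083, 1.3368, 0.0001, 1.5898, 0.9705], 'wrist_force': [0.575, 0.5688, 0.1583], 'width': 0.094}
shift cm 9.50 -41.38 2.34 turn -1.100 j6~38
```

Emit:
servo_tool(
  series="-1 0.3 -1.4 0 0; -1 1 -4.4 0 -0.1; -1 1.9 -8.3 0.3 -0.2; -1 2.8 -12.2 0.5 -0.3; -1 3.7 -16.2 0.8 -0.4; -1 4.6 -20.1 1 -0.5; -1 5.5 -24 1.3 -0.6; -1 6.4 -28 1.6 -0.7; -1 7.3 -31.9 1.8 -0.8; -1 8.2 -35.8 2 -0.9; -1 9 -39 2.2 -1; -1 9.4 -40.8 2.3 -1.1; -1 9.5 -41.4 2.3 -1.1; -1 9.5 -41.4 2.3 -1.1; -1 9.5 -41.4 2.3 -1.1; -1 9.5 -41.4 2.3 -1.1",
)

```text
time: 17.33
tool_pos: [0.5387, 0.3267, 0.1263]
ee_rot: [-3.141, 0.001, 1.446]
wrist_force: [-1.0, -0.1, -0.1]
width: 0.0941
```

```bash
python3 go.py .5405,.3278,.05,83 .5405,.3278,.005,83; python3 - <<'E'
from h import *
snap('top','top6'); z=np.load('top6.npz'); p=z['p'].astype(int); W=z['W']
m=(p[...,0]-p[...,2]>30)&(abs(W[...,0]-.59)<.06)&(abs(W[...,1]+.095)<.06)&(W[...,2]>.048); q=W[m]
print('pot',len(q),np.median(q[:,2]),cv2.minEnclosingCircle(q[:,:2].astype(np.float32)),cv2.minAreaRect(q[:,:2].astype(np.float32)))
E
```

```text
{'time': 17.3333, 'tool_pos': [0.5387, 0.3267, 0.1263], 'ee_rot': [-3.1408, 0.0012, 1.4459], 'joint_positions': [0.4554, 0.2919, 1.2889, -0.0005, 1.5621, 0.5803], 'wrist_force': [-0.991, -0.1126, -0.1347], 'width': 0.0941}
shift cm 0.13 0.16 7.63 turn -0.003 j6~38
shift cm 0.13 0.16 12.13 turn -0.003 j6~38
pot 150 0.05874187869301766 ((0.5889476537704468, -0.0926746129989624), 0.02678348682820797) ((0.5887327790260315, -0.09225691854953766), (0.05228641629219055, 0.05220412835478783), 45.85841751098633)
```

Pot centre is within about 2.5 mm of the coaster centre, with its rim at 59 mm, so it's upright on the cork. Next the large dish.

Emit:
servo_tool(
  series="-1 0.1 0.15 3 0; -1 0.1 0.15 6 0; -1 0.1 0.15 8.5 0; -1 0.1 0.15 10 0; -1 0.1 0.15 11 0; -1 0.1 0.15 11.5 0; -1 0.1 0.15 11.6 0; -1 0.1 0.15 11.6 0; -1 0.1 0.15 11.6 0",
)

```text
time: 18.13
tool_pos: [0.5416, 0.3292, 0.0126]
ee_rot: [3.139, -0.002, 1.448]
wrist_force: [-0.2, 0.2, 0.2]
width: 0.0939
```

```bash
python3 go.py .5405,.3278,.005,83
```

```text
{'time': 18.1333, 'tool_pos': [0.5416, 0.3292, 0.0126], 'ee_rot': [3.1391, -0.0017, 1.4483], 'joint_positions': [0.4567, 0.3748, 1.4157, 0.0, 1.3481, 0.5793], 'wrist_force': [-0.1737, 0.1553, 0.243], 'width': 0.0939}
shift cm -0.15 -0.09 0.76 turn -0.000 j6~38
```

Emit:
servo_tool(
  series="-1 -0.1 -0.1 0.4 0; -1 -0.1 -0.1 0.7 0; -1 -0.1 -0.1 0.7 0; -1 -0.1 -0.1 0.7 0; 1 -0.1 -0.1 0.7 0; 1 -0.1 -0.1 0.7 0; 1 -0.1 -0.1 0.7 0; 1 -0.1 -0.1 0.7 0; 1 -0.1 -0.1 0.7 0; 1 -0.1 -0.1 0.7 0; 1 -0.1 -0.1 0.7 0; 1 -0.1 -0.1 0.7 0; 1 -0.1 -0.1 0.7 0",
)

```text
time: 19.22
tool_pos: [0.5395, 0.3281, 0.0039]
ee_rot: [3.141, -0.0, 1.449]
wrist_force: [1.0, -0.5, -0.2]
width: 0.0633
```

Emit:
servo_tool(
  series="1 0 0 0 0; 1 0 0 -0.3 0; 1 0 0 -1 0; 1 0 0 -2.5 0; 1 0 0 -5 0; 1 0 0 -7 0; 1 0 0 -7 0; 1 0 0 -7 0",
)

```text
time: 19.88
tool_pos: [0.5402, 0.3286, 0.0756]
ee_rot: [3.139, -0.002, 1.449]
wrist_force: [0.1, -0.5, -2.1]
width: 0.0638
```

```bash
python3 go.py .605,.0255,.075,83
```

```text
{'time': 19.8833, 'tool_pos': [0.5402, 0.3286, 0.0756], 'ee_rot': [3.1387, -0.0021, 1.4489], 'joint_positions': [0.4567, 0.3216, 1.3539, 0.0002, 1.4626, 0.5787], 'wrist_force': [0.0922, -0.5327, -2.1447], 'width': 0.0638}
shift cm -29.29 10.12 0.06 turn 0.000 j6~9
```

Emit:
servo_tool(
  series="1 -0.6 0.2 0 0; 1 -2 0.7 0 0; 1 -4 1.4 0 0; 1 -6.5 2.2 0 0; 1 -9 3.1 0 0; 1 -11.5 4 0 0; 1 -14 4.8 0 0; 1 -16.5 5.7 0 0; 1 -19 6.6 0 0; 1 -21.5 7.4 0 0; 1 -24 8.3 0 0; 1 -26.2 9.1 0 0; 1 -27.9 9.6 0 0; 1 -28.9 10 0 0; 1 -29.3 10.1 0 0; 1 -29.3 10.1 0 0; 1 -29.3 10.1 0 0; 1 -29.3 10.1 0 0",
)

```text
time: 21.38
tool_pos: [0.6035, 0.0259, 0.0735]
ee_rot: [-3.141, -0.0, 1.45]
wrist_force: [-0.1, 0.1, -0.3]
width: 0.0635
```

```bash
python3 go.py .605,.0255,.006,83;  python3 - <<'E'
from h import *
n='scene'
snap(n,n+'7'); z=np.load(n+'7.npz'); p=z['p'].astype(int); W=z['W']
m=(p.min(2)>100)&(abs(W[...,0]-.605)<.06)&(abs(W[...,1]-.025)<.05)&(W[...,2]>.05)&(W[...,2]<.1); q=W[m]
print(len(q),np.percentile(q[:,2],[1,50,99]),cv2.minAreaRect(q[:,:2].astype(np.float32)))
im=cv2.imread('pics/scene7.png'); cv2.imwrite('pics/c7.png',cv2.resize(im[100:260,230:430],None,fx=3,fy=3))
E
```

```text
{'time': 21.3833, 'tool_pos': [0.6035, 0.0259, 0.0735], 'ee_rot': [-3.1409, -0.0005, 1.4499], 'joint_positions': [-0.0513, 0.2662, 1.4284, 0.0005, 1.4477, 0.0696], 'wrist_force': [-0.0532, 0.093, -0.2832], 'width': 0.0635}
shift cm -0.02 0.15 6.75 turn 0.001 j6~9
164 [0.07134063 0.0881346  0.09769394] ((0.6193737983703613, 0.031028449535369873), (0.04985686391592026, 0.05792863294482231), 27.026960372924805)
```

View pics/c7.png

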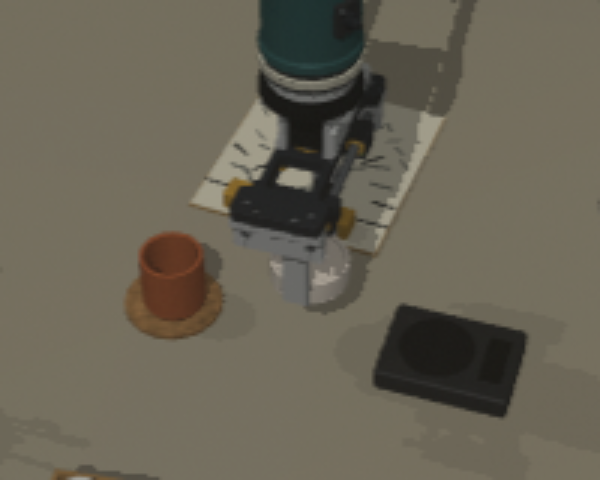

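The crop shows the dish in the fingers at (310,275), between the coaster/pot (172,290) and the inkstone (450,360). Lowering.

Emit:
servo_tool(
  series="1 0 0.1 1.5 0; 1 0 0.15 3 0; 1 0 0.15 4.5 0; 1 0 0.15 5.6 0; 1 0 0.15 6.2 0; 1 0 0.15 6.4 0; 1 0 0.15 6.5 0; 1 0 0.15 6.5 0; 1 0 0.15 6.5 0",
)

```text
time: 22.18
tool_pos: [0.6062, 0.0248, 0.0099]
ee_rot: [3.14, -0.0, 1.449]
wrist_force: [0.2, 0.6, -1.0]
width: 0.0633
```

```bash
python3 go.py .605,.0255,.004,83
```

```text
{'time': 22.1833, 'tool_pos': [0.6062, 0.0248, 0.0099], 'ee_rot': [3.1397, -0.0002, 1.4489], 'joint_positions': [-0.0526, 0.3228, 1.4908, 0.0001, 1.3261, 0.0693], 'wrist_force': [0.2236, 0.6398, -1.0021], 'width': 0.0633}
shift cm 0.06 -0.13 0.59 turn 0.000 j6~9
```

Emit:
servo_tool(
  series="1 0.05 -0.1 0.2 0; 1 0.05 -0.1 0.35 0; 1 0.05 -0.1 0.5 0; 1 0.05 -0.1 0.55 0; 1 0.05 -0.1 0.55 0; 1 0.05 -0.1 0.55 0",
)

```text
time: 22.68
tool_pos: [0.6047, 0.0254, 0.0039]
ee_rot: [3.141, -0.0, 1.449]
wrist_force: [-0.2, -0.4, 3.0]
width: 0.0634
```

```bash
python3 go.py .605,.0255,.004,83
```

```text
{'time': 22.6833, 'tool_pos': [0.6047, 0.0254, 0.0039], 'ee_rot': [3.141, -0.0001, 1.4487], 'joint_positions': [-0.0518, 0.3265, 1.4988, 0.0001, 1.3156, 0.0702], 'wrist_force': [-0.1817, -0.3665, 2.9695], 'width': 0.0634}
shift cm 0.02 0.03 -0.01 turn 0.000 j6~9
```

Touched down at about 3 N. Releasing and rising, then on to the small dish.

Emit:
servo_tool(
  series="-1 0 0 0 0; -1 0 0 0 0; -1 0 0 0 0; -1 0 0 0 0; -1 0 0 0 0; -1 0 0 0 0; -1 0 0 -0.5 0; -1 0 0 -2.5 0; -1 0 0 -5.5 0; -1 0 0 -9 0; -1 0 0 -12 0; -1 0 0 -12 0; -1 0 0 -12 0",
)

```text
time: 23.77
tool_pos: [0.6063, 0.0253, 0.1269]
ee_rot: [3.135, -0.001, 1.449]
wrist_force: [0.2, -0.4, -0.3]
width: 0.0942
```

```bash
python3 go.py .4068,.2742,.1,83
```

```text
{'time': 23.7667, 'tool_pos': [0.6063, 0.0253, 0.1269], 'ee_rot': [3.1349, -0.0005, 1.4489], 'joint_positions': [-0.0517, 0.2346, 1.3583, 0.0001, 1.5419, 0.0702], 'wrist_force': [0.2125, -0.3824, -0.2923], 'width': 0.0942}
shift cm 22.28 -22.83 2.69 turn 0.000 j6~41
```

Emit:
servo_tool(
  series="-1 1 -1 0 0; -1 3 -3 0 0; -1 5.8 -5.9 0 0; -1 8.6 -8.8 0.5 0; -1 11.4 -11.7 1 0; -1 14.2 -14.5 1.5 0; -1 17 -17.4 2 0; -1 19.5 -20 2.5 0; -1 21.5 -22 2.7 0; -1 22.3 -22.8 2.7 0; -1 22.3 -22.8 2.7 0; -1 22.3 -22.8 2.7 0; -1 22.3 -22.8 2.7 0",
)

```text
time: 24.85
tool_pos: [0.4057, 0.2735, 0.0959]
ee_rot: [-3.141, 0.001, 1.448]
wrist_force: [0.3, -0.5, 0.4]
width: 0.094
```

```bash
python3 go.py .4067,.2742,.01,83; python3 - <<'E'
from h import *
for n in('top','scene'):
    snap(n,n+'8'); z=np.load(n+'8.npz'); p=z['p'].astype(int); W=z['W']
    m=(abs(W[...,0]-.605)<.05)&(abs(W[...,1]-.0255)<.05)&(W[...,2]>.012); q=W[m]
    print(n,len(q),np.median(q[:,2]),cv2.minEnclosingCircle(q[:,:2].astype(np.float32)),cv2.minAreaRect(q[:,:2].astype(np.float32))[:2])
E
```

```text
{'time': 24.85, 'tool_pos': [0.4057, 0.2735, 0.0959], 'ee_rot': [-3.1415, 0.001, 1.4478], 'joint_positions': [0.4778, 0.0014, 1.6797, -0.0008, 1.4612, 0.6008], 'wrist_force': [0.2892, -0.4936, 0.4098], 'width': 0.094}
shift cm 0.08 0.09 8.59 turn -0.001 j6~41
top 622 0.01965254784726092 ((0.6036929488182068, 0.025934742763638496), 0.031801652163267136) ((0.6040022969245911, 0.025426926091313362), (0.06135863810777664, 0.06100956350564957))
scene 439 0.019031767772699673 ((0.6043403148651123, 0.025550764054059982), 0.03392348811030388) ((0.6051808595657349, 0.025943946093320847), (0.06476698070764542, 0.06200595572590828))
```

The large dish measures (0.604, 0.0257) against a target of (0.605, 0.0255). Now I grasp the small dish, keeping the tip 10 mm above its underside so the fingers clear the well rim.

Emit:
servo_tool(
  series="-1 0 0 2.5 0; -1 0 0 5 0; -1 0 0 7 0; -1 0 0 8 0; -1 0 0 8.2 0; -1 0 0 8.2 0; -1 0 0 8.2 0; -1 0 0 8.2 0",
)

```text
time: 25.62
tool_pos: [0.4067, 0.275, 0.016]
ee_rot: [3.139, -0.002, 1.448]
wrist_force: [0.0, 0.4, -0.3]
width: 0.0945
```

```bash
python3 go.py .4067,.2742,.01,83
```

```text
{'time': 25.6167, 'tool_pos': [0.4067, 0.275, 0.016], 'ee_rot': [3.1389, -0.0019, 1.4484], 'joint_positions': [0.4789, 0.0744, 1.7738, 0.0, 1.2901, 0.6013], 'wrist_force': [0.0128, 0.4437, -0.3109], 'width': 0.0945}
shift cm -0.07 0.01 0.60 turn -0.000 j6~41
```

Emit:
servo_tool(
  series="-1 -0.05 0 0.3 0; -1 -0.05 0 0.6 0; -1 -0.05 0 0.6 0; -1 -0.05 0 0.6 0; 1 -0.05 0 0.6 0; 1 -0.05 0 0.6 0; 1 -0.05 0 0.6 0; 1 -0.05 0 0.6 0; 1 -0.05 0 0.6 0; 1 -0.05 0 0.6 0; 1 -0.05 0 0.6 0; 1 -0.05 0 0.6 0; 1 -0.05 0 0.6 0; 1 -0.05 0 0.6 0; 1 -0.05 0 0.6 0; 1 -0.05 0 0.6 0",
)

```text
time: 26.95
tool_pos: [0.4053, 0.274, 0.0083]
ee_rot: [3.141, -0.0, 1.449]
wrist_force: [-0.0, 0.3, -0.4]
width: 0.0395
```

Emit:
servo_tool(
  series="1 0 0 0 0; 1 0 0 0 0; 1 0 0 -0.3 0; 1 0 0 -1 0; 1 0 0 -2.5 0; 1 0 0 -5 0; 1 0 0 -8 0; 1 0 0 -9 0; 1 0 0 -9 0; 1 0 0 -9 0",
)

```text
time: 27.78
tool_pos: [0.4054, 0.274, 0.0985]
ee_rot: [3.141, -0.001, 1.449]
wrist_force: [-0.4, -0.7, -1.3]
width: 0.0394
```

```bash
python3 go.py .6044,.0257,.1,83; python3 - <<'E'
from h import *
n='scene';snap(n,n+'9'); im=cv2.imread('pics/scene9.png'); cv2.imwrite('pics/c9.png',cv2.resize(im[40:200,340:540],None,fx=3,fy=3))
E
```

```text
{'time': 27.7833, 'tool_pos': [0.4054, 0.274, 0.0985], 'ee_rot': [3.1408, -0.0006, 1.4488], 'joint_positions': [0.4785, -0.0019, 1.6776, 0.0001, 1.4648, 0.6004], 'wrist_force': [-0.3646, -0.7, -1.3438], 'width': 0.0394}
shift cm -22.23 22.78 -0.15 turn 0.000 j6~9
```

View pics/c9.png

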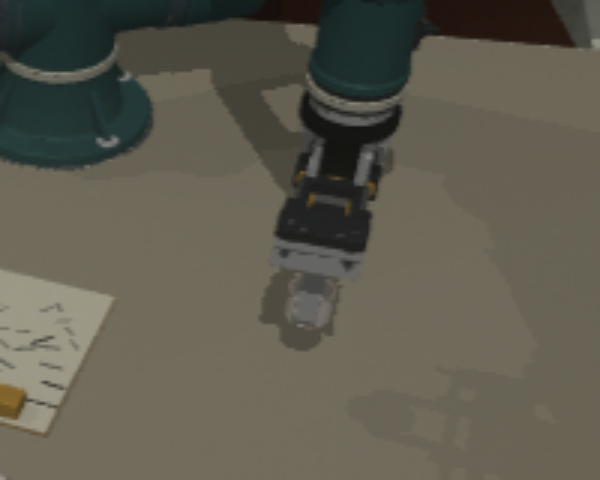

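The crop shows the small dish upright in the fingers at (310,300). Carrying it over.

Emit:
servo_tool(
  series="1 -0.5 0.5 0 0; 1 -1.5 1.5 0 0; 1 -3 3.1 0 0; 1 -5 5.1 0 0; 1 -7 7.2 0 0; 1 -9 9.2 0 0; 1 -11 11.3 0 0; 1 -13 13.3 0 0; 1 -15 15.4 0 0; 1 -17 17.4 0 0; 1 -19 19.5 0 0; 1 -20.6 21.1 0 0; 1 -21.7 22.2 0 0; 1 -22.2 22.7 0 0; 1 -22.2 22.8 0 0; 1 -22.2 22.8 0 0; 1 -22.2 22.8 0 0; 1 -22.2 22.8 0 0",
)

```text
time: 29.33
tool_pos: [0.6039, 0.0271, 0.0984]
ee_rot: [-3.141, -0.0, 1.45]
wrist_force: [-0.5, -0.1, -0.9]
width: 0.0393
```

```bash
python3 go.py .6044,.0257,.034,83;  python3 - <<'E'
from h import *
n='scene'
snap(n,n+'10'); z=np.load(n+'10.npz'); p=z['p'].astype(int); W=z['W']
m=(abs(W[...,0]-.605)<.05)&(abs(W[...,1]-.0255)<.04)&(W[...,2]>.075)&(W[...,2]<.135)&(p.min(2)>70); q=W[m]
print(len(q),np.percentile(q[:,2],[1,50,99]),np.percentile(q[:,1],[1,50,99]))
im=cv2.imread('pics/scene10.png'); cv2.imwrite('pics/c10.png',cv2.resize(im[120:240,250:400],None,fx=4,fy=4))
E
```

```text
{'time': 29.3333, 'tool_pos': [0.6039, 0.0271, 0.0984], 'ee_rot': [-3.1413, -0.0004, 1.4504], 'joint_positions': [-0.0492, 0.2505, 1.3967, 0.0004, 1.4946, 0.0712], 'wrist_force': [-0.4611, -0.1065, -0.8622], 'width': 0.0393}
shift cm -0.13 0.07 6.44 turn 0.002 j6~9
188 [0.08947601 0.11280617 0.13341038] [0.00781312 0.03381579 0.04681054]
```

View pics/c10.png

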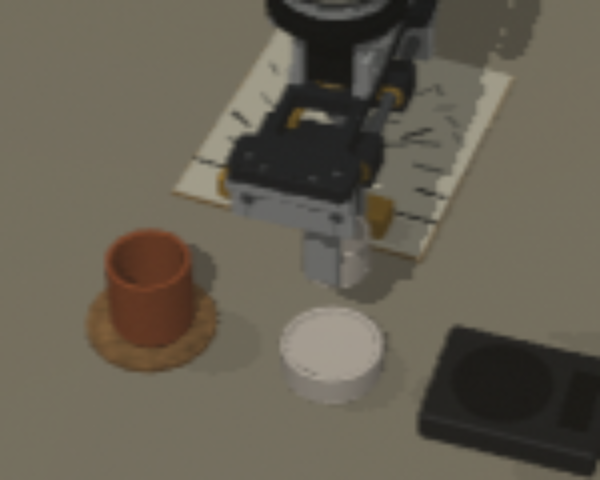

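The crop shows the large dish lying flat at (332,352), between the pot on the coaster (150,290) and the inkstone (510,395). The held small dish is above it at (350,250). Lowering.

Emit:
servo_tool(
  series="1 -0.1 0 1.5 0; 1 -0.1 0.05 3 0; 1 -0.1 0.05 4.3 0; 1 -0.1 0.05 5.3 0; 1 -0.1 0.05 5.9 0; 1 -0.1 0.05 6.2 0; 1 -0.1 0.05 6.3 0; 1 -0.1 0.05 6.3 0; 1 -0.1 0.05 6.3 0; 1 -0.1 0.05 6.3 0",
)

```text
time: 30.22
tool_pos: [0.6056, 0.0247, 0.0362]
ee_rot: [3.14, -0.0, 1.449]
wrist_force: [1.0, 1.2, -0.2]
width: 0.0391
```

```bash
python3 go.py .6044,.0257,.028,83
```

```text
{'time': 30.2167, 'tool_pos': [0.6056, 0.0247, 0.0362], 'ee_rot': [3.1398, -0.0002, 1.4487], 'joint_positions': [-0.0528, 0.2978, 1.4666, 0.0001, 1.3754, 0.0693], 'wrist_force': [0.9622, 1.2209, -0.1953], 'width': 0.0391}
shift cm 0.08 -0.13 0.82 turn 0.000 j6~9
```

Emit:
servo_tool(
  series="1 0.05 -0.1 0.2 0; 1 0.05 -0.1 0.4 0; 1 0.05 -0.1 0.55 0; 1 0.05 -0.1 0.65 0; 1 0.05 -0.1 0.65 0; 1 0.05 -0.1 0.65 0",
)

```text
time: 30.72
tool_pos: [0.6039, 0.0254, 0.0286]
ee_rot: [-3.141, -0.0, 1.449]
wrist_force: [0.1, 0.3, -0.7]
width: 0.0391
```

```bash
python3 go.py .6044,.0257,.028,83
```

```text
{'time': 30.7167, 'tool_pos': [0.6039, 0.0254, 0.0286], 'ee_rot': [-3.1412, -0.0001, 1.4488], 'joint_positions': [-0.0518, 0.3024, 1.4769, 0.0001, 1.3627, 0.0702], 'wrist_force': [0.1116, 0.3008, -0.699], 'width': 0.0391}
shift cm 0.03 0.05 0.06 turn 0.000 j6~9
```

Not touching yet (force −0.7 N), so I go down 1–2 mm more, slowly.

Emit:
servo_tool(
  series="1 0 0 0.05 0; 1 0 0 0.1 0; 1 0 0 0.1 0; 1 0 0 0.1 0",
)

```text
time: 31.05
tool_pos: [0.604, 0.0254, 0.0278]
ee_rot: [3.142, -0.0, 1.449]
wrist_force: [0.2, 0.2, 0.0]
width: 0.0396
```

Emit:
servo_tool(
  series="1 0 0 0.05 0; 1 0 0 0.05 0; 1 0 0 0.05 0",
)

```text
time: 31.3
tool_pos: [0.6041, 0.0254, 0.0274]
ee_rot: [3.141, -0.0, 1.449]
wrist_force: [0.1, -0.6, -0.4]
width: 0.0393
```

Emit:
servo_tool(
  series="1 0 0 0.05 0; 1 0 0 0.1 0; 1 0 0 0.1 0; 1 0 0 0.1 0",
)

```text
time: 31.63
tool_pos: [0.6041, 0.0254, 0.0273]
ee_rot: [3.141, -0.0, 1.449]
wrist_force: [-2.2, -0.3, 5.7]
width: 0.0395
```

Contact at 5.7 N. Releasing.

Emit:
servo_tool(
  series="-1 0 0 -0.05 0; -1 0 0 -0.05 0; -1 0 0 -0.05 0; -1 0 0 -0.05 0; -1 0 0 -0.05 0; -1 0 0 -0.05 0; -1 0 0 -0.05 0; -1 0 0 -0.5 0; -1 0 0 -2 0; -1 0 0 -5 0; -1 0 0 -8.5 0; -1 0 0 -12 0; -1 0 0 -12 0; -1 0 0 -12 0",
)

```text
time: 32.8
tool_pos: [0.606, 0.0254, 0.1504]
ee_rot: [3.134, -0.001, 1.449]
wrist_force: [-0.1, -0.5, -1.5]
width: 0.0942
```

```bash
python3 go.py .35,.2,.17,83
```

```text
{'time': 32.8, 'tool_pos': [0.606, 0.0254, 0.1504], 'ee_rot': [3.134, -0.0006, 1.4489], 'joint_positions': [-0.0517, 0.2229, 1.3254, 0.0001, 1.5857, 0.0702], 'wrist_force': [-0.1477, -0.4591, -1.4973], 'width': 0.0942}
shift cm 14.22 -27.53 -1.96 turn 0.000 j6~37
```

Emit:
servo_tool(
  series="-1 1 -2 -0.5 0; -1 3 -5.5 -1 0; -1 5 -9 -2 0; -1 7 -12.5 -2 0; -1 9 -16 -2 0; -1 11 -20 -2 0; -1 13 -24 -2 0; -1 14.2 -27 -2 0; -1 14.2 -27.5 -2 0; -1 14.2 -27.5 -2 0; -1 14.2 -27.5 -2 0",
)

```text
time: 33.72
tool_pos: [0.3483, 0.1995, 0.1656]
ee_rot: [-3.141, 0.001, 1.449]
wrist_force: [-0.0, -0.3, 0.3]
width: 0.094
```

```bash
python3 - <<'E'
from h import *
st()
def circ(W,m): q=W[m]; return len(q),np.round(np.percentile(q[:,2],[5,50,95]),4),np.round(cv2.minEnclosingCircle(q[:,:2].astype(np.float32))[0],4),np.round(cv2.minAreaRect(q[:,:2].astype(np.float32))[:2],4).tolist()
for n in('top','scene'):
    snap(n,n+'11'); z=np.load(n+'11.npz'); W=z['W']; p=z['p'].astype(int)
    near=(abs(W[...,0]-.605)<.05)&(abs(W[...,1]-.0255)<.05)
    print(n,'small rim',circ(W,near&(W[...,2]>.035)),'large',circ(W,near&(W[...,2]>.012)&(W[...,2]<.025)))
    near=(abs(W[...,0]-.59)<.05)&(abs(W[...,1]+.0945)<.05)
    print('pot',circ(W,near&(W[...,2]>.048)))
    print('bar',circ(W,(abs(W[...,0]-.47)<.04)&(abs(W[...,1]+.02)<.08)&(W[...,2]>.014)&(W[...,2]<.03)&(p[...,0]-p[...,2]>30)))
    a=np.load(n+'0.npz')['p'].astype(int); d=abs(a-p).max(2)
    b={'top':[(445,90,512,155),(163,112,203,150)],'scene':[(140,158,205,250),(435,230,472,284)]}[n]
    print('bystander diff',[float(np.percentile(d[y:Y,x:X],98)) for x,y,X,Y in b])
im=[cv2.resize(cv2.imread('pics/top11.png')[80:300,160:520],(800,489)),]
cv2.imwrite('pics/c11.png',im[0]); im=cv2.imread('pics/scene11.png'); cv2.imwrite('pics/c12.png',cv2.resize(im[110:290,140:480],None,fx=2.3,fy=2.3))
E
```

```text
{'time': 33.7167, 'tool_pos': [0.3483, 0.1995, 0.1656], 'ee_rot': [-3.1414, 0.0009, 1.4494], 'joint_positions': [0.3793, -0.2407, 1.7553, -0.0007, 1.6276, 0.5007], 'wrist_force': [-0.0016, -0.2637, 0.3235], 'width': 0.094}
top small rim (86, array([0.0385, 0.046 , 0.0499]), array([0.6036, 0.0269]), [[0.6037, 0.0268], [0.0377, 0.0378]]) large (347, array([0.016 , 0.0202, 0.024 ]), array([0.6041, 0.026 ]), [[0.6041, 0.0254], [0.0615, 0.061]])
pot (148, array([0.0512, 0.0585, 0.0619]), array([ 0.589 , -0.0927]), [[0.5886, -0.0926], [0.0523, 0.052]])
bar (571, array([0.0183, 0.0218, 0.0257]), array([ 0.4704, -0.0171]), [[0.4699, -0.017], [0.1198, 0.0238]])
bystander diff [4.0, 4.0]
scene small rim (131, array([0.0361, 0.0434, 0.048 ]), array([0.6055, 0.0254]), [[0.6051, 0.0259], [0.0414, 0.0366]]) large (248, array([0.0143, 0.0195, 0.0237]), array([0.6069, 0.0254]), [[0.6099, 0.0265], [0.0577, 0.0625]])
pot (190, array([0.0488, 0.056 , 0.06  ]), array([ 0.5903, -0.0943]), [[0.5898, -0.0932], [0.0556, 0.0523]])
bar (360, array([0.0151, 0.0211, 0.0246]), array([ 0.4723, -0.0185]), [[0.4701, -0.0181], [0.1201, 0.03]])
bystander diff [44.0, 2.0]
```

View pics/c11.png

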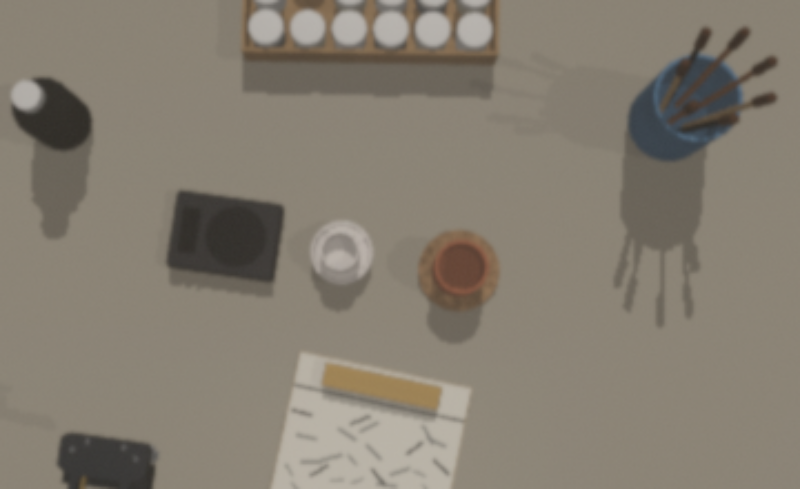

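View pics/c12.png

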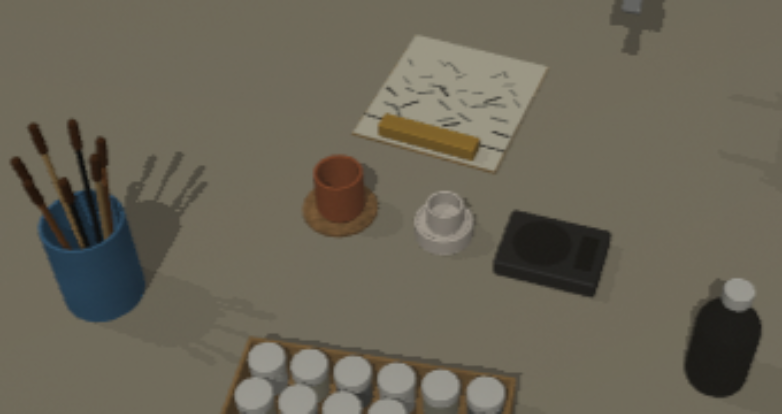

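Both final views show everything in place. In the top crop, the bar is in the strip (381,387), the pot is on the coaster (460,268), and the small dish sits in the large dish (341,253) between the inkstone and coaster. The one large bystander difference (44, scene view) is from a box that overlaps the water pot's old spot. The top view shows both bystanders unmoved.

```bash
python3 -c "
from h import *
print(robot.close_job())"
```

```text
the job is handed in; nothing more can be done
None
```

The desk is set out as asked and in the order asked. I handed it in at about 34 s of the 107 s, with the gripper open and clear of everything.

The last checks used both cameras after the arm had moved away:

| Item | Result |
|---|---|
| Paperweight | Within about 2 mm of the strip's middle and parallel to it |
| Water pot | Upright on the coaster, about 1–2.5 mm off centre; rim at 56–59 mm |
| Large dish | Within about 1 mm of the midpoint between inkstone and coaster in the top view (scene view, partly hidden, about 2–5 mm) |
| Small dish | Flat in the well, within about 1.5 mm of the large dish's centre in the top view; rim at about 46 mm (47 expected) |

- **Bystanders:** the top view showed no change at the brush pot or the ink bottle. The scene-view check flagged the brush pot, but its box took in the water pot's old spot, so I put the flag down to that; the brush pot looked unmoved in the picture.
- **Forces:** the highest force I saw was 5.7 N, when the small dish touched down. Forces were only read at the end of each move.

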